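# Roll the press roller up its loading ramp to the stop

## Task

Push the orange roller with the fingertips slowly up the little wooden ramp, over the crest and against the stop block at the top, and leave it resting there square to the ramp. Do not grip, lift or straddle the roller, do not let it run away back down the slope, and leave the weight, the tin and the pale wooden block round the ramp where they are.

Things in the scene. Friction and masses are not known exactly. Their poses are not given: they have to be found in the camera images.
- ramp: fixed loading ramp of plywood with dark side rails, 342 mm long (x), 126 mm wide (y). Origin under the middle, on the bench; x points up the slope to the stop, z up. A level apron 10 mm high runs from x = -165 to -60 mm, then slope, crest, seat and stop block. The apron's low end is open to the bench. Rails: 106 mm apart, 10 mm wide, 12 mm above the running surface all along.
- ramp_foot (a point): point on the running surface where the level apron ends and the slope begins, at x = -60, z = 10 mm in the ramp's frame. From here the surface rises 10 degrees to the crest
- ramp_crest (a point): top of the slope, at x = 110, z = 40 mm in the ramp's frame. Beyond it the seat falls 5 degrees to the upright face of the stop block, a dark wooden bar across the ramp with its face at x = 155 mm, 22 mm thick, its top 75 mm above the bench
- ramp_seat (a point): where the roller's centre lies when it rests against the stop block: x = 131, y = 0, z = 62 mm in the ramp's frame. The falling seat then keeps the roller there by itself
- roller_center (a point): centre of the loose roller: smooth orange drum, 48 mm in diameter, 100 mm long, with a steel stub axle (12 mm thick, 8 mm long) at each end, above the rails; 0.2 to 0.42 kg. Its y axis is the roller's axis and lies along the ramp's y; x and z turn as it rolls. It starts at rest on the level apron, its centre 34 mm above the bench, and rolls very freely
- brass_weight: brass weight with a knob, 40 mm across, 56 mm high, loose on the bench beyond the stop block, origin under its middle; leave alone
- wax_tin: round dark green tin, 71 mm across, 24 mm high, loose on the bench beyond the stop block, origin under its middle; leave alone
- maple_block: pale wooden block, 50 x 70 x 45 mm, loose on the bench behind the ramp's low end, origin under its middle; leave alone
There are look-alikes about, which are no part of the job. Of the things shaped like the part that bears roller_center, the orange one is meant.

How it is judged:
By the outcome, as a careful person would: the job done as asked, in the order asked, and still so for the second after the job is handed in, with the robot touching nothing.
It also fails if it takes over 42 s, if anything falls off the work surface, if the arm or the gripper's body presses on something with over 40 N, if the wrist force passes 120 N, or if a joint passes its speed limit or range.

## Robot

A 7-joint arm with a two-finger parallel gripper is mounted at the origin on a cart in front of the work surface, level with it; the furniture and walls round the work are solid. World frame = base frame: x ahead of the robot, y to its left, z up, the work surface at z = 0. Lengths are in m, angles in rad, forces in N, time in s.
With the tool pointing down it reaches from about 0.4 to 0.875 m from the base axis. Payload 19.3 kg.
Tool frame: the origin (TCP) lies midway between the tips of the shut fingers; the grasp point (between the pads) lies bot.grip_point_offset behind it (bot.grip_point_offset is the distance from the TCP to the grasp point, in m); z points along the fingers, y is the direction in which the jaws open and shut (so a half turn about z gives the same grasp; the last joint's range is limited). The gripper opens to 85 mm and grips with 20 to 120 N. Pads are 22 mm wide; open, the fingers measure 114 mm over their backs; the gripper's body (76 mm by 85 mm) begins 54 mm behind the grasp point. The pads swing forward as they close: fully open they stand 13 mm farther back than shut.
Start: joints at [-1.176, 0.521, -0.036, 1.599, 0.021, 1.021, -0.113], TCP at [0.28, 0.559, 0.231] pointing down, gripper open.
Joint ranges: [-2.91, 2.91], [-0.3, 2.13], [-1.5, 1.42], [0.17, 2.43], [-1.26, 4.41], [0.16, 1.93], [-2.52, 2.52]. Speed limits (rad/s): [1.89, 1.89, 2.39, 2.39, 3.01, 3.01, 3.01].

## Interface

Orientations are given as [roll, pitch, yaw] about the fixed x, y, z axes, in that order (R = Rz(yaw) Ry(pitch) Rx(roll)).
In Python, from workcell import bot gives the robot as it stands.
- The arm moves only by the tool servo_tool, never from a script. Its argument "rows" is a list that holds one entry, the list of rows, each a list of 6 numbers: the shift along the tool's x, y, z in cm, then the turn, a rotation vector about the tool's x, y, z in degrees. A call has 1 to 5 rows; each row shifts and turns the commanded pose from where the row before left it, along the tool's axes as they then stand; what a row does not reach is not made up. A row lasts 1/8 s, in which the tool goes at most 62.5 mm and 10.7 degrees, less where a joint would pass 70% of its speed; a pose out of reach is approached as far as the arm can. A call is refused whole if a number of a shift passes 6.25 or a number of a turn 10.7, either way. A call with a gripper value outside its range is refused whole. "grip" is the opening, from -1 (shut) to 1 (fully open), so that 0 is half open, set as the call begins (left out, the last holds). The fingers move at their own pace and stop on an object; "squeeze" is the grip in N (left out, the last holds). Time passes only in rows, so rows that do not move let the fingers close. It gives the time, the measured TCP pose, the force and the opening at its end, in the units of the state.
- bot.observe(): the state, without advancing time (a new reading comes with each control period).
- bot.grab_frame(name): name is "scene" or "top"; returns a dict with "image" (420x560x3 uint8, red, green, blue), "K" (3x3 intrinsics, pixels), "dist" ([k1, k2, p1, p2, k3] as OpenCV has them; the pictures are not rectified), "R" (3x3) and "t" (3): a world point X has camera coordinates R X + t. Camera axes: x right, y down, z forward; pixel columns grow to the right and rows downward; lengths in m; the calibration is good to about 2 mm. A picture is of the moment at which its call begins. There is no depth.
- bot.job_done(): hands the job in, once; it reports no verdict.
The state is a dict: "clock": time; "qpos": joint angles; "qd": joint speeds; "joint_efforts": joint torques, N m; "position": TCP position; "tool_rot": TCP orientation; "force": force on the tool from outside, world axes, zero at the start; "moment": the same for the moment, N m; "grip_width": finger opening in m.
Only numpy, scipy, OpenCV 4.12 (cv2) and the standard library are available. Lean on these libraries where they do the work, as an engineer would, in place of code of your own. Each camera call takes 0.05 s, during which the arm holds its last target.

## Working session

There is one attempt and no reset: what is moved stays moved. The work goes in short steps, Python scripts to look and compute and a tool call to move; the robot and the scene stay as the last step left them, time stands still between calls to the robot, and variables do not carry over. Pictures are saved under pics/ and viewed, and the job is handed in when it is done.

Besides the shell and the picture viewer there is one more tool, called in YAML: its name, and indented under it one key for each argument. servo_tool: Moves the arm, as the interface text tells. Its arguments: {"type":"object","properties":{"rows":{"type":"array"},"grip":{"type":"number"},"squeeze":{"type":"number"}},"required":["rows"]}

```bash
mkdir -p pics; ls
python3 - <<'E'
from workcell import bot
import cv2
print(bot.observe()); print(bot.grip_point_offset)
for n in ("scene","top"):
    f=bot.grab_frame(n); cv2.imwrite(f"pics/{n}0.png",f["image"][:,:,::-1])
    print(n,f["K"],f["dist"],f["R"],f["t"])
E
```

```text
pics
{'clock': 0.0, 'qpos': array([-1.17621081,  0.52203081, -0.03631879,  1.59998651,  0.02122411,
        1.0210911 , -0.11276012]), 'qd': array([-2.08117416e-03,  7.29079181e-04,  1.60127717e-04, -2.92828095e-04,
        8.21888513e-05,  5.69747641e-05, -6.46502926e-04]), 'joint_efforts': array([ 4.63578290e-04, -9.27118993e+01,  1.97959498e+00, -3.69925261e+01,
        1.77575106e-02,  8.25520634e-03,  2.95194525e-05]), 'position': array([0.28004074, 0.5583851 , 0.23072306]), 'tool_rot': array([-3.14046731e+00,  1.04654413e-04,  2.67684185e+00]), 'force': array([ 0.65451562,  0.6324944 , -0.1762369 ]), 'moment': array([ 0.0416072 , -0.02307453,  0.02041492]), 'grip_width': 0.08568471783062191}
0.0187
scene [[535.3373914    0.         276.29045224]
 [  0.         535.3373914  209.74680625]
 [  0.           0.           1.        ]] [0.04691814 0.         0.         0.         0.        ] [[ 0.42675599 -0.90430915 -0.01021235]
 [-0.47912048 -0.21649741 -0.85063061]
 [ 0.7670221   0.36790466 -0.5256646 ]] [-0.20919102  0.29965539  1.05715179]
top [[444.72274588   0.         284.3689161 ]
 [  0.         444.72274588 215.55648377]
 [  0.           0.           1.        ]] [-0.00646942  0.          0.          0.          0.        ] [[ 0.15586311 -0.98776041  0.00600573]
 [-0.9648561  -0.15354554 -0.21325212]
 [ 0.21156416  0.02744347 -0.97697874]] [-0.05809119  0.50905298  1.01452058]
```

View pics/scene0.png

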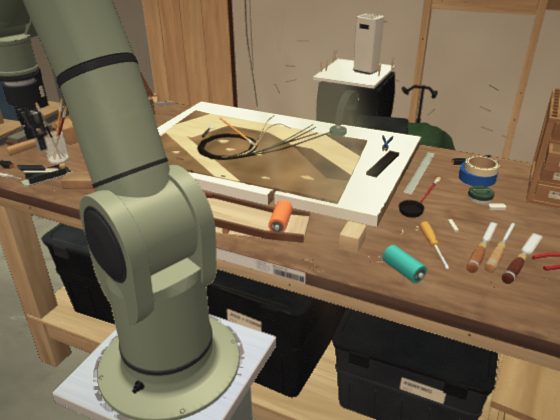

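View pics/top0.png

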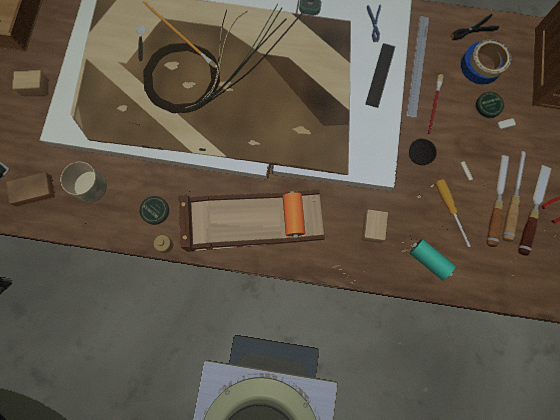

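```bash
cat > h.py <<'E'
import numpy as np, cv2
from workcell import bot
def ray(f,uv):
    p=cv2.undistortPoints(np.array(uv,float).reshape(-1,1,2),f["K"],np.array(f["dist"])).reshape(-1,2)
    d=np.c_[p,np.ones(len(p))]@f["R"]; c=-f["R"].T@f["t"]; return c,d
def onz(f,uv,z):
    c,d=ray(f,uv); return c+d*((z-c[2])/d[:,2])[:,None]
def proj(f,X):
    rv,_=cv2.Rodrigues(f["R"]); return cv2.projectPoints(np.array(X,float).reshape(-1,1,3),rv,f["t"],f["K"],np.array(f["dist"]))[0].reshape(-1,2)
def snap(n,name,box=None,s=1):
    f=bot.grab_frame(n); im=f["image"][:,:,::-1]
    if box: x0,y0,x1,y1=box; im=cv2.resize(im[y0:y1,x0:x1],None,fx=s,fy=s,interpolation=cv2.INTER_CUBIC)
    cv2.imwrite(f"pics/{name}.png",im); return f
E
python3 - <<'E'
import cv2
i=cv2.imread('pics/top0.png'); cv2.imwrite('pics/top0z.png',cv2.resize(i[175:265,135:335],None,fx=4,fy=4,interpolation=cv2.INTER_CUBIC))
i=cv2.imread('pics/scene0.png'); cv2.imwrite('pics/scene0z.png',cv2.resize(i[170:260,200:380],None,fx=4,fy=4,interpolation=cv2.INTER_CUBIC))
E
```

```text
(no output)
```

View pics/top0z.png

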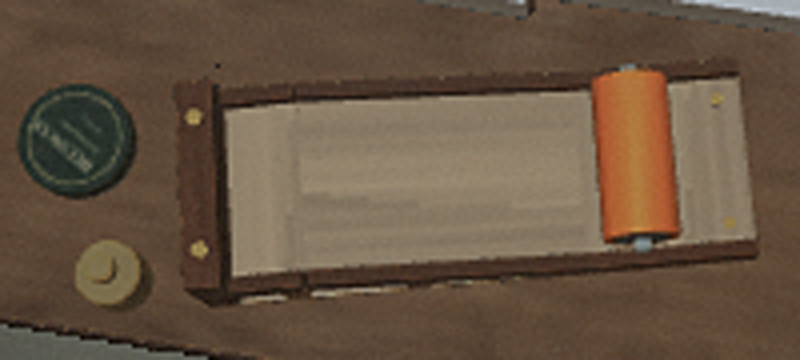

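View pics/scene0z.png

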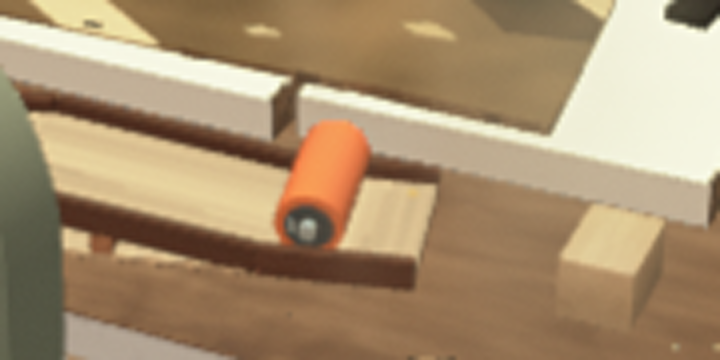

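Run:
```python
from h import *
f=bot.grab_frame("top"); g=bot.grab_frame("scene")
o=np.array([135,175]);c=lambda p:(np.array(p,float)+.5)/4-.5+o
def show(n,p,z): print(n,onz(f,c(p),z)[:, :2].round(4).tolist())
show("low far outer",[[740,62]],.022); show("low near outer",[[757,246]],.022)
show("apron low edge far/near",[[737,78],[754,242]],.010)
show("stop top screws",[[195,117],[200,249]],.075)
show("stop top corners FL FR NL NR",[[177,82],[213,82],[186,290],[219,290]],.075)
show("crest far near",[[295,100],[300,272]],.040)
show("seat/stop base far near",[[225,108],[232,276]],.036)
show("axle ends",[[628,67],[643,243]],.034)
# roller mask
im=f["image"]; h=cv2.cvtColor(im,cv2.COLOR_RGB2HSV)
m=cv2.inRange(h,(5,150,80),(18,255,255)); m[:, :250]=0;m[:,340:]=0; m[:170]=0;m[260:]=0
cn=max(cv2.findContours(m,0,1)[0],key=cv2.contourArea); r=cv2.minAreaRect(cn); print(r)
b=cv2.boxPoints(r); print(onz(f,b,.034)[:,:2].round(4).tolist(), onz(f,[r[0]],.040).round(4))
show("weight top,tin top",[[107,270]],.05);show("tin",[[77,140]],.024)
print("maple", onz(f,[[376,225]],.045))
# white frame edge heights: both views: slot corner
print("frame near edge bottom z=0/.04",onz(f,[[268,176],[395,187],[41,141]],.0)[:,:2].round(3),onz(f,[[268,176],[395,187],[41,141]],.04)[:,:2].round(3))
```

```text
low far outer [[0.5976, -0.0541]]
low near outer [[0.4832, -0.0807]]
apron low edge far/near [[0.5904, -0.0542], [0.4876, -0.0794]]
stop top screws [[0.4979, 0.2626], [0.4207, 0.2436]]
stop top corners FL FR NL NR [[0.5173, 0.2775], [0.5206, 0.2564], [0.3958, 0.2467], [0.3988, 0.2278]]
crest far near [[0.5254, 0.2134], [0.421, 0.1899]]
seat/stop base far near [[0.5145, 0.2558], [0.4127, 0.2307]]
axle ends [[0.58, 0.0147], [0.4719, -0.0112]]
((293.3276062011719, 213.43104553222656), (42.60233688354492, 19.01741600036621), 85.2363510131836)
[[0.5721, 0.0374], [0.5836, -0.0084], [0.4791, -0.0328], [0.468, 0.0122]] [[0.5238 0.0019 0.04  ]]
weight top,tin top [[0.4029, 0.3018]]
tin [[0.4826, 0.3452]]
maple [[ 0.52580503 -0.20014155  0.045     ]]
frame near edge bottom z=0/.04 [[ 0.62   0.082]
 [ 0.643 -0.246]
 [ 0.621  0.686]] [[ 0.608  0.079]
 [ 0.63  -0.237]
 [ 0.609  0.661]]
```

```bash
cat >> h.py <<'E'
from scipy.spatial.transform import Rotation as Ro
yaw=np.deg2rad(104.0); U=np.array([np.cos(yaw),np.sin(yaw),0]); V=np.array([-np.sin(yaw),np.cos(yaw),0])
O=np.array([.4999,.0926,0])
def W(x,y,z): return O+U*x/1e3+V*y/1e3+np.array([0,0,z/1e3])
def st():
    s=bot.observe(); d=s["position"]-O
    print("t",round(s["clock"],2),"ramp xyz mm",np.round([d@U*1e3,d@V*1e3,d[2]*1e3],1),"rpy",np.rad2deg(s["tool_rot"]).round(1),"F",s["force"].round(1),"w",round(s["grip_width"],4),"q",s["qpos"].round(2)); return s
def plan(p,n,nr=None):
    s=bot.observe(); P=s["position"]; R=Ro.from_euler("xyz",s["tool_rot"])
    Rt=Ro.from_euler("xyz",[np.pi,0,yaw]); nr=nr or n
    rv=(R.inv()*Rt).as_rotvec(); d=(p-P)/n
    for i in range(n):
        sh=R.inv().apply(d)*100; k=rv/nr if i<nr else rv*0
        print(np.round(np.r_[sh,np.rad2deg(k)],2).tolist()); R=R*Ro.from_rotvec(k)
E
python3 - <<'E'
from h import *
st(); plan(W(-150,0,160),15,10)
E
```

```text
t 0.2 ramp xyz mm [505.2 100.6 231. ] rpy [-180.     0.   153.4] F [0.4 0.6 0.3] w 0.085 q [-1.18  0.52 -0.04  1.6   0.02  1.02 -0.11]
[-3.35, -2.88, 0.48, -0.0, 0.0, 4.94]
[-3.59, -2.58, 0.47, -0.0, 0.0, 4.94]
[-3.8, -2.26, 0.47, -0.0, 0.0, 4.94]
[-3.98, -1.93, 0.47, -0.0, 0.0, 4.94]
[-4.13, -1.58, 0.47, -0.0, 0.0, 4.94]
[-4.25, -1.21, 0.47, -0.0, 0.0, 4.94]
[-4.34, -0.84, 0.47, -0.0, 0.0, 4.94]
[-4.39, -0.47, 0.47, -0.0, 0.0, 4.94]
[-4.42, -0.09, 0.47, -0.0, 0.0, 4.94]
[-4.41, 0.29, 0.47, -0.0, 0.0, 4.94]
[-4.37, 0.67, 0.47, -0.0, 0.0, 0.0]
[-4.37, 0.67, 0.47, -0.0, 0.0, 0.0]
[-4.37, 0.67, 0.47, -0.0, 0.0, 0.0]
[-4.37, 0.67, 0.47, -0.0, 0.0, 0.0]
[-4.37, 0.67, 0.47, -0.0, 0.0, 0.0]
```

servo_tool:
  rows:
    - [[-3.3,-2.9,0.3,0,0,5],[-3.6,-2.6,0.3,0,0,5],[-3.8,-2.3,0.3,0,0,5],[-4,-1.9,0.3,0,0,5],[-4.1,-1.6,0.3,0,0,5]]
  grip: 0

```text
clock: 0.82
position: [0.3647, 0.3528, 0.2162]
tool_rot: [3.142, 0.0, 2.238]
force: [0.7, -0.3, -0.2]
grip_width: 0.043
```

servo_tool:
  rows:
    - [[-4.2,-1.2,0.4,0,0,5],[-4.3,-0.8,0.4,0,0,5],[-4.4,-0.5,0.4,0,0,5],[-4.4,-0.1,0.4,0,0,5],[-4.4,0.3,0.4,0,0,4.4]]

```text
clock: 1.45
position: [0.448, 0.1496, 0.1963]
tool_rot: [3.141, -0.0, 1.812]
force: [0.8, 0.0, 0.2]
grip_width: 0.0426
```

Run:
```python
from h import *
st(); plan(W(-150,0,120),5,5)
```

```text
t 1.45 ramp xyz mm [ 67.8  36.6 196.3] rpy [180.   -0.  103.8] F [0.8 0.  0.2] w 0.0426 q [-0.65  0.34  0.26  2.04 -0.12  0.78 -0.08]
[-4.35, 0.74, 1.53, 0.0, -0.0, -0.04]
[-4.35, 0.74, 1.53, 0.0, -0.0, -0.04]
[-4.36, 0.74, 1.53, 0.0, -0.0, -0.04]
[-4.36, 0.74, 1.53, 0.0, -0.0, -0.04]
[-4.36, 0.73, 1.53, 0.0, -0.0, -0.04]
```

servo_tool:
  rows:
    - [[-4.3,0.7,1.2,0,0,0],[-4.3,0.7,1.2,0,0,0],[-4.3,0.7,1.2,0,0,0],[-4.3,0.7,1.5,0,0,0],[-4.3,0.7,1.5,0,0,0]]

```text
clock: 2.08
position: [0.534, -0.0506, 0.1298]
tool_rot: [3.141, -0.0, 1.815]
force: [1.0, 0.1, 0.7]
grip_width: 0.0424
```

servo_tool:
  rows:
    - [[0,0,0,0,0,0],[0,0,0,0,0,0]]

```text
clock: 2.33
position: [0.5333, -0.049, 0.1302]
tool_rot: [-3.141, -0.0, 1.814]
force: [-0.5, 0.2, 0.4]
grip_width: 0.0425
```

Run:
```python
from h import *
st(); plan(W(-150,0,23),5,5)
f=snap("top","top1",(135,175,335,265),4)
f=snap("scene","scene1",(200,130,380,260),4)
```

```text
t 2.33 ramp xyz mm [-145.5    1.9  130.2] rpy [-180.   -0.  104.] F [-0.5  0.2  0.4] w 0.0425 q [-0.2   0.53  0.25  1.94 -0.2   0.7   0.41]
[-0.09, 0.04, 2.14, -0.0, -0.0, -0.01]
[-0.09, 0.04, 2.14, -0.0, -0.0, -0.01]
[-0.09, 0.04, 2.14, -0.0, -0.0, -0.01]
[-0.09, 0.04, 2.14, -0.0, -0.0, -0.01]
[-0.09, 0.04, 2.14, -0.0, -0.0, -0.01]
```

View pics/top1.png

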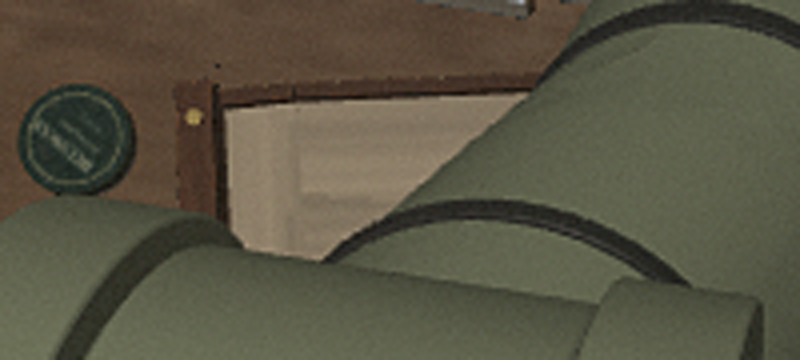

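View pics/scene1.png

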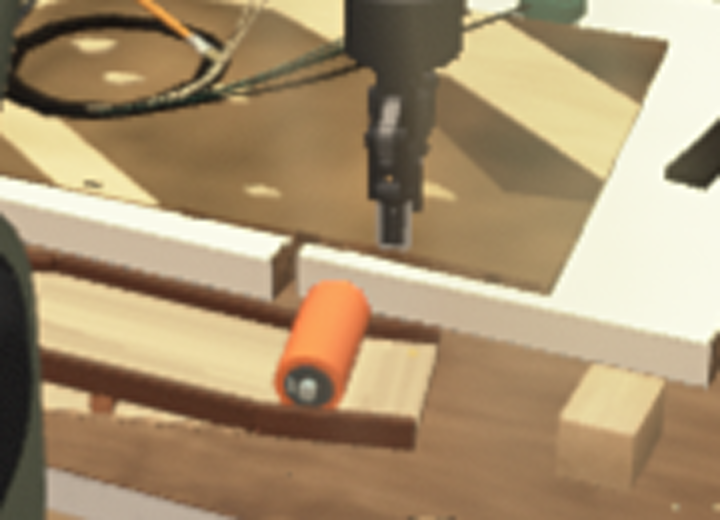

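The top view is hidden by the arm. The scene view shows the fingers at crop (392,235), beyond and above the low side of the roller (322,345), which hasn't moved. I'm lowering the fingers behind it.

servo_tool:
  rows:
    - [[-0.1,0,2.5,0,0,0],[-0.1,0.1,2.5,0,0,0],[-0.1,0.1,2.5,0,0,0],[-0.1,0,2,0,0,0],[0,0,1.2,0,0,0]]

```text
clock: 3.05
position: [0.5362, -0.0518, 0.0228]
tool_rot: [-3.141, -0.0, 1.816]
force: [-0.0, 0.8, 0.0]
grip_width: 0.0429
```

servo_tool:
  rows:
    - [[0,0,0,0,0,0]]

```text
clock: 3.18
position: [0.5362, -0.0522, 0.0231]
tool_rot: [-3.141, -0.0, 1.815]
force: [0.4, 0.2, -0.4]
grip_width: 0.0426
```

Run:
```python
from h import *
st()
f=snap("scene","scene2",(200,130,380,260),4)
```

```text
t 3.17 ramp xyz mm [-1.493e+02 -1.000e-01  2.310e+01] rpy [-180.   -0.  104.] F [ 0.4  0.2 -0.4] w 0.0426 q [-0.14  0.72  0.18  1.97 -0.25  0.48  0.46]
```

View pics/scene2.png

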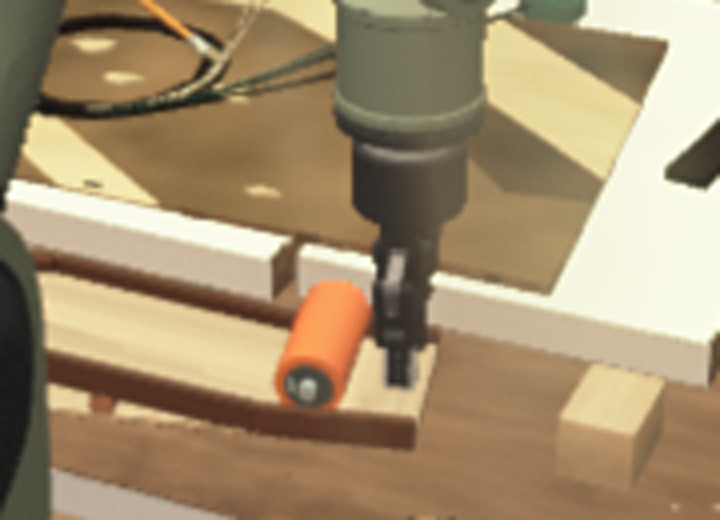

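servo_tool:
  rows:
    - [[0.3,0,0,0,0,0],[0.3,0,0,0,0,0],[0.3,0,0,0,0,0],[0.3,0,0,0,0,0],[0.3,0,0,0,0,0]]

```text
clock: 3.85
position: [0.5327, -0.038, 0.0233]
tool_rot: [3.142, -0.0, 1.815]
force: [-0.9, 0.9, -0.6]
grip_width: 0.0428
```

servo_tool:
  rows:
    - [[0.3,0,0,0,0,0],[0.3,0,0,0,0,0],[0.3,0,0,0,0,0],[0.3,0,0,0,0,0],[0.3,0,0,0,0,0]]

```text
clock: 4.47
position: [0.5291, -0.0234, 0.0233]
tool_rot: [3.142, 0.0, 1.815]
force: [-0.6, -0.8, -0.5]
grip_width: 0.0428
```

Run:
```python
from h import *
st()
f=snap("scene","scene3",(200,130,380,260),4)
```

```text
t 4.47 ramp xyz mm [-119.7   -0.3   23.3] rpy [180.   0. 104.] F [-0.6 -0.8 -0.5] w 0.0428 q [-0.2   0.71  0.18  1.99 -0.26  0.46  0.42]
```

View pics/scene3.png

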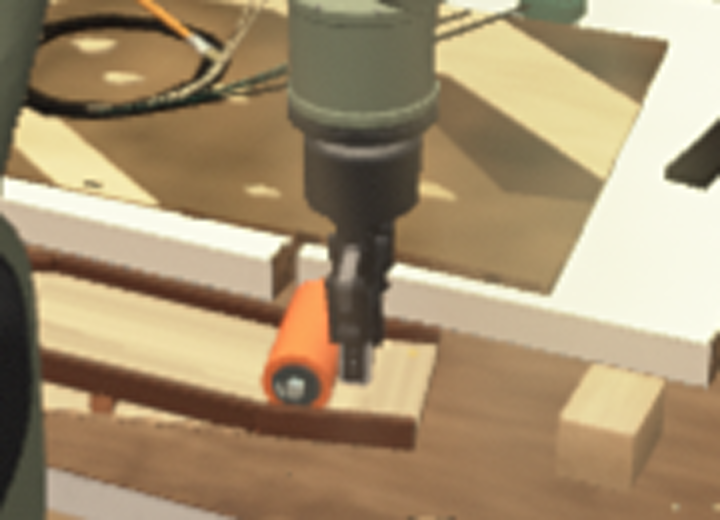

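The roller's near hub moved from crop (308,385) to (296,388). The fingers are touching it as expected and it's still square.

servo_tool:
  rows:
    - [[0.4,0,0,0,0,0],[0.4,0,0,0,0,0],[0.4,0,0,0,0,0],[0.4,0,0,0,0,0],[0.4,0,0,0,0,0]]

```text
clock: 5.15
position: [0.5243, -0.0039, 0.0233]
tool_rot: [3.142, 0.0, 1.815]
force: [-0.6, -0.3, -0.5]
grip_width: 0.043
```

servo_tool:
  rows:
    - [[0.4,0,-0.07,0,0,0],[0.4,0,-0.07,0,0,0],[0.4,0,-0.07,0,0,0],[0.4,0,-0.07,0,0,0],[0.4,0,-0.07,0,0,0]]

```text
clock: 5.78
position: [0.5194, 0.0154, 0.0269]
tool_rot: [3.142, 0.0, 1.815]
force: [0.8, -3.2, 1.8]
grip_width: 0.0429
```

servo_tool:
  rows:
    - [[0.4,0,-0.07,0,0,0],[0.4,0,-0.07,0,0,0],[0.4,0,-0.07,0,0,0],[0.4,0,-0.07,0,0,0],[0.4,0,-0.07,0,0,0]]

```text
clock: 6.4
position: [0.5146, 0.0348, 0.0303]
tool_rot: [-3.142, 0.0, 1.815]
force: [1.1, -1.7, 2.0]
grip_width: 0.0427
```

Run:
```python
from h import *
st()
f=snap("scene","scene4",(160,130,340,260),4)
f=snap("top","top4",(135,175,335,265),4)
```

```text
t 6.4 ramp xyz mm [-59.6  -0.3  30.3] rpy [-180.    0.  104.] F [ 1.1 -1.7  2. ] w 0.0427 q [-0.33  0.68  0.19  2.03 -0.28  0.46  0.32]
```

View pics/scene4.png

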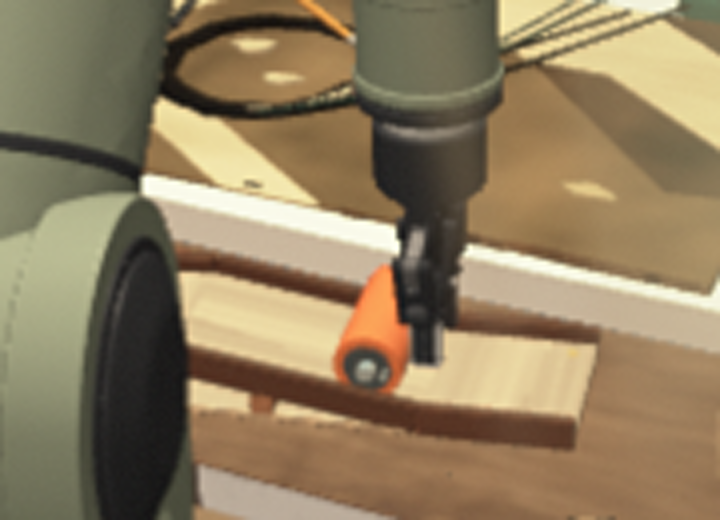

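View pics/top4.png

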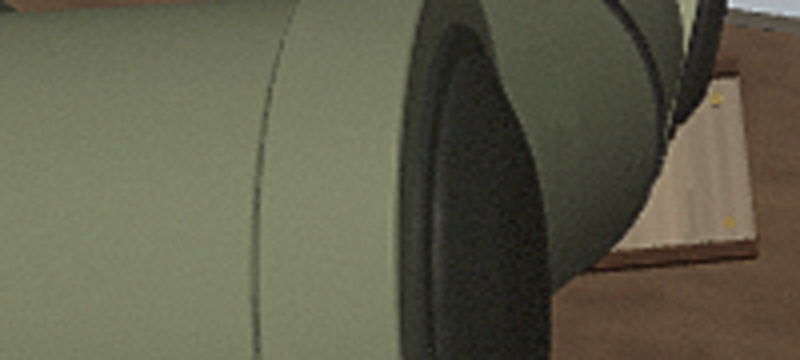

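The roller is climbing with its hub at crop (366,370). It's in contact with the fingers and square, and the push force is about 3 N.

servo_tool:
  rows:
    - [[0.4,0,-0.07,0,0,0],[0.4,0,-0.07,0,0,0],[0.4,0,-0.07,0,0,0],[0.4,0,-0.07,0,0,0],[0.4,0,-0.07,0,0,0]]

```text
clock: 7.12
position: [0.5098, 0.0543, 0.0339]
tool_rot: [3.142, 0.0, 1.815]
force: [0.9, -2.4, 1.6]
grip_width: 0.0425
```

servo_tool:
  rows:
    - [[0.4,0,-0.07,0,0,0],[0.4,0,-0.07,0,0,0],[0.4,0,-0.07,0,0,0],[0.4,0,-0.07,0,0,0],[0.4,0,-0.07,0,0,0]]

```text
clock: 7.75
position: [0.505, 0.0737, 0.0374]
tool_rot: [3.142, 0.0, 1.815]
force: [-0.3, -1.8, 1.8]
grip_width: 0.0428
```

servo_tool:
  rows:
    - [[0.4,0,-0.07,0,0,0],[0.4,0,-0.07,0,0,0],[0.4,0,-0.07,0,0,0],[0.4,0,-0.07,0,0,0],[0.4,0,-0.07,0,0,0]]

```text
clock: 8.38
position: [0.5001, 0.0931, 0.0408]
tool_rot: [-3.142, 0.0, 1.815]
force: [0.7, -1.3, 1.2]
grip_width: 0.0427
```

Run:
```python
from h import *
st()
f=snap("scene","scene5",(120,130,300,260),4)
```

```text
t 8.38 ramp xyz mm [ 0.4 -0.3 40.8] rpy [-180.    0.  104.] F [ 0.7 -1.3  1.2] w 0.0427 q [-0.46  0.66  0.22  2.04 -0.29  0.47  0.22]
```

View pics/scene5.png

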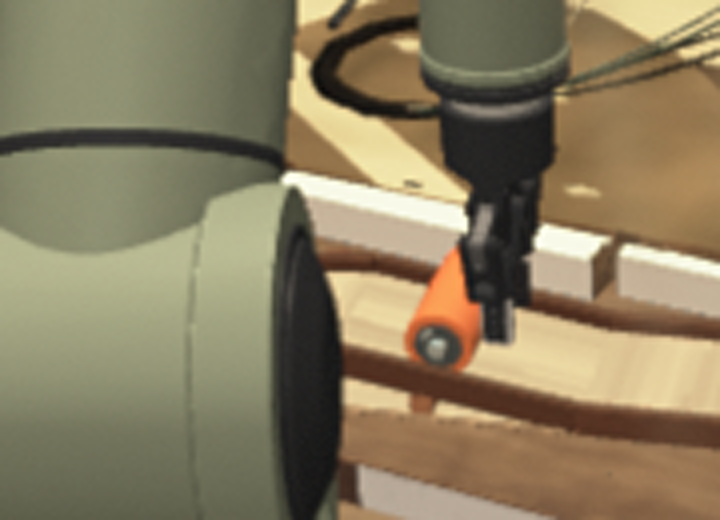

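The roller is about halfway up with its hub at crop (437,343). It's still in contact and square.

servo_tool:
  rows:
    - [[0.4,0,-0.07,0,0,0],[0.4,0,-0.07,0,0,0],[0.4,0,-0.07,0,0,0],[0.4,0,-0.07,0,0,0],[0.4,0,-0.07,0,0,0]]

```text
clock: 9.05
position: [0.4953, 0.1125, 0.0443]
tool_rot: [-3.142, 0.0, 1.815]
force: [0.3, -1.9, 2.0]
grip_width: 0.0426
```

servo_tool:
  rows:
    - [[0.4,0,-0.07,0,0,0],[0.4,0,-0.07,0,0,0],[0.4,0,-0.07,0,0,0],[0.4,0,-0.07,0,0,0],[0.4,0,-0.07,0,0,0]]

```text
clock: 9.68
position: [0.4905, 0.1319, 0.0479]
tool_rot: [3.142, 0.0, 1.815]
force: [0.4, -2.2, 1.7]
grip_width: 0.0428
```

servo_tool:
  rows:
    - [[0.4,0,-0.07,0,0,0],[0.4,0,-0.07,0,0,0],[0.4,0,-0.07,0,0,0],[0.4,0,-0.07,0,0,0],[0.4,0,-0.07,0,0,0]]

```text
clock: 10.3
position: [0.4856, 0.1513, 0.0513]
tool_rot: [-3.142, 0.0, 1.815]
force: [0.7, -2.6, 1.2]
grip_width: 0.0425
```

Run:
```python
from h import *
st()
f=snap("scene","scene6",(120,130,300,260),4)
f=snap("top","top6",(135,175,335,265),4)
```

```text
t 10.3 ramp xyz mm [60.4 -0.3 51.3] rpy [-180.    0.  104.] F [ 0.7 -2.6  1.2] w 0.0425 q [-0.59  0.64  0.24  2.04 -0.3   0.49  0.11]
```

View pics/scene6.png

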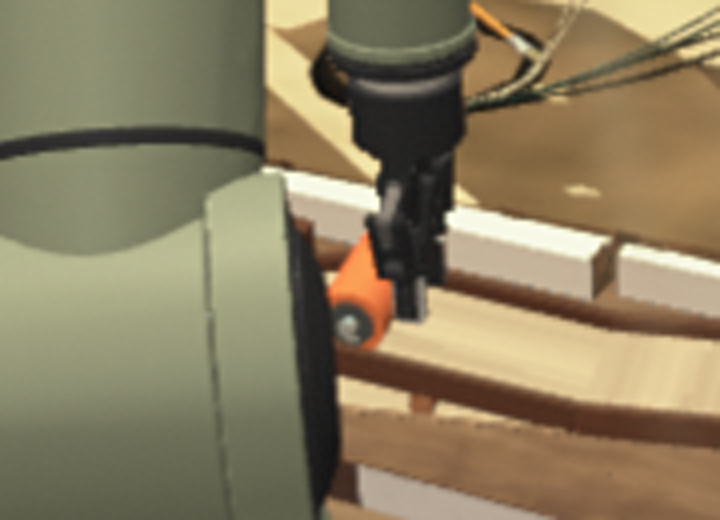

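View pics/top6.png

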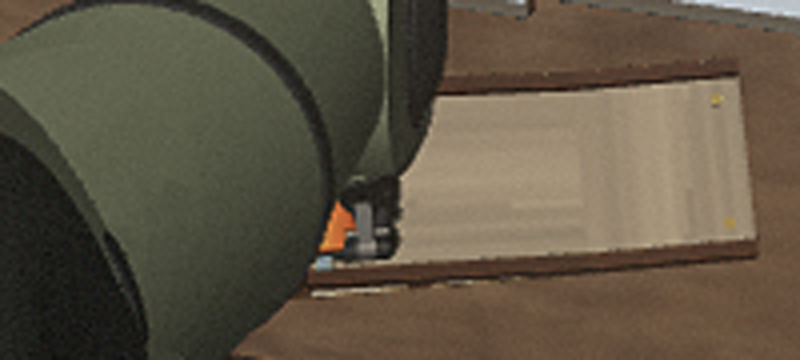

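Near the crest: the roller's hub is at scene crop (350,325), touching the fingers and square. I'll slow down over the crest.

servo_tool:
  rows:
    - [[0.3,0,-0.05,0,0,0],[0.3,0,-0.05,0,0,0],[0.3,0,-0.05,0,0,0],[0.3,0,0,0,0,0],[0.2,0,0,0,0,0]]

```text
clock: 11.02
position: [0.4822, 0.165, 0.0527]
tool_rot: [-3.141, -0.0, 1.815]
force: [0.3, 0.5, 0.2]
grip_width: 0.0426
```

servo_tool:
  rows:
    - [[0.2,0,0,0,0,0],[0.2,0,0,0,0,0],[0.2,0,0,0,0,0],[0.2,0,0,0,0,0],[0.2,0,0,0,0,0]]

```text
clock: 11.65
position: [0.4799, 0.1745, 0.0528]
tool_rot: [-3.142, 0.0, 1.815]
force: [-0.3, -0.8, -0.3]
grip_width: 0.0428
```

Run:
```python
from h import *
st()
f=snap("scene","scene7",(120,130,300,260),4)
f=snap("top","top7",(135,175,335,265),4)
```

```text
t 11.65 ramp xyz mm [84.3 -0.4 52.8] rpy [-180.    0.  104.] F [-0.3 -0.8 -0.3] w 0.0428 q [-0.65  0.64  0.25  2.04 -0.31  0.5   0.07]
```

View pics/scene7.png

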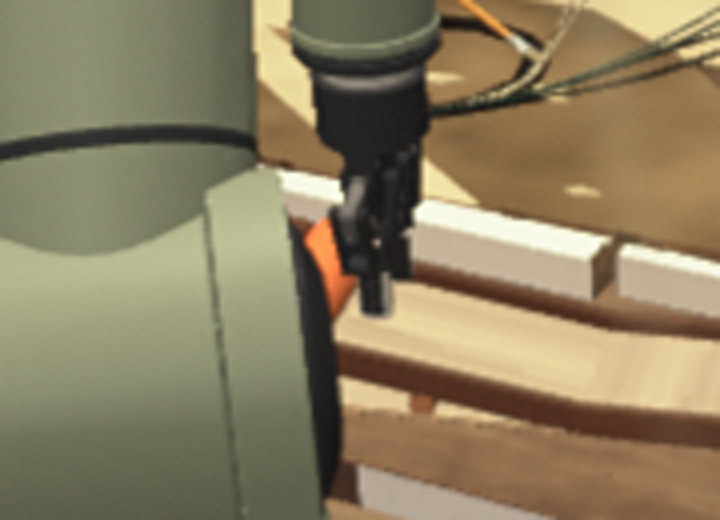

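View pics/top7.png

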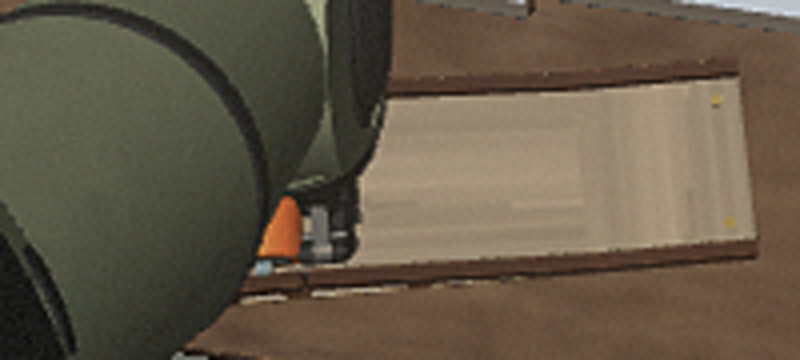

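Force dropped to zero at the crest, so the roller has passed it. I'm following slowly until it touches the stop.

servo_tool:
  rows:
    - [[0.2,0,0,0,0,0],[0.2,0,0,0,0,0],[0.2,0,0,0,0,0],[0.1,0,0,0,0,0],[0.1,0,0,0,0,0]]

```text
clock: 12.38
position: [0.478, 0.1822, 0.0528]
tool_rot: [-3.142, 0.0, 1.815]
force: [1.0, -0.2, 0.4]
grip_width: 0.0428
```

Run:
```python
from h import *
st()
f=snap("top","top8",(135,175,335,265),4)
o=np.array([135,175]);c=lambda p:(np.array(p,float)+.5)/4-.5+o
for p in [[264,268]]:
    d=onz(f,c(p),.062)[0]-O; print(d@U,d@V)
```

```text
t 12.38 ramp xyz mm [92.2 -0.4 52.8] rpy [-180.    0.  104.] F [ 1.  -0.2  0.4] w 0.0428 q [-0.66  0.64  0.25  2.04 -0.31  0.5   0.06]
0.13121940388728162 0.05247909318914619
```

View pics/top8.png

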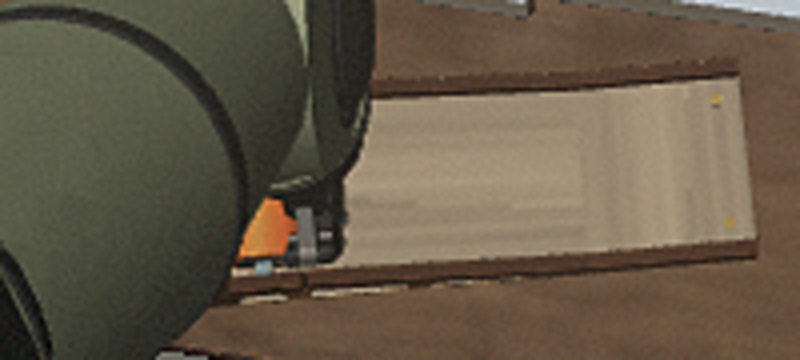

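The axle end stayed at (264,268) in both pictures, which is ramp x = 131 mm, so the roller is already on the stop. I'll give it a light touch to make sure it's square, then back off.

servo_tool:
  rows:
    - [[0.1,0,0,0,0,0],[0.1,0,0,0,0,0],[0.1,0,0,0,0,0]]

```text
clock: 12.8
position: [0.4772, 0.1851, 0.0528]
tool_rot: [3.142, -0.0, 1.815]
force: [0.2, 0.6, 0.2]
grip_width: 0.0426
```

servo_tool:
  rows:
    - [[0.05,0,0,0,0,0],[0.05,0,0,0,0,0]]

```text
clock: 13.05
position: [0.477, 0.186, 0.0528]
tool_rot: [3.142, 0.0, 1.815]
force: [0.5, 0.7, 0.1]
grip_width: 0.0429
```

servo_tool:
  rows:
    - [[0.05,0,0,0,0,0],[0.05,0,0,0,0,0],[0.05,0,0,0,0,0]]

```text
clock: 13.42
position: [0.4767, 0.1871, 0.0528]
tool_rot: [-3.142, 0.0, 1.814]
force: [1.0, -3.9, 1.5]
grip_width: 0.043
```

Run:
```python
from h import *
st()
f=snap("top","top9",(135,175,335,265),4)
```

```text
t 13.43 ramp xyz mm [97.3 -0.4 52.8] rpy [-180.     0.   103.9] F [ 1.  -3.9  1.5] w 0.043 q [-0.67  0.64  0.25  2.03 -0.31  0.5   0.05]
```

View pics/top9.png

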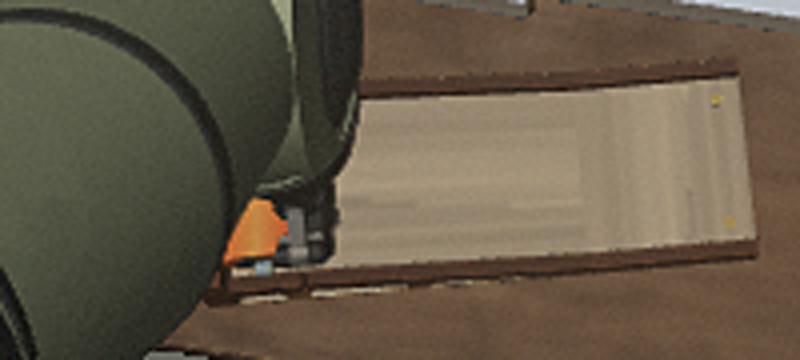

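Contact with the roller seated (about 4 N, TCP at ramp x = 97). Now I'll back straight off, then lift clear.

servo_tool:
  rows:
    - [[-0.2,0,0,0,0,0],[-0.5,0,0,0,0,0],[-1,0,0,0,0,0],[-1.5,0,0,0,0,0],[-2,0,-0.5,0,0,0]]

```text
clock: 14.1
position: [0.4893, 0.1357, 0.0577]
tool_rot: [-3.141, 0.0, 1.815]
force: [0.6, 0.3, -0.5]
grip_width: 0.0425
```

servo_tool:
  rows:
    - [[-3,0,-2,0,0,0],[-3,0,-3,0,0,0],[-4,0,-3,0,0,0],[-5,0,-3,0,0,0],[-5,0,-2,0,0,0]]

```text
clock: 14.72
position: [0.5377, -0.0598, 0.1894]
tool_rot: [3.14, 0.0, 1.814]
force: [0.1, -0.0, -0.3]
grip_width: 0.0429
```

servo_tool:
  rows:
    - [[-5,0,0,0,0,0],[-5,0,0,0,0,0],[-5,0,0,0,0,0],[-3,0,0,0,0,0],[0,0,0,0,0,0]]

```text
clock: 15.35
position: [0.5799, -0.2355, 0.1875]
tool_rot: [-3.141, 0.001, 1.81]
force: [-0.4, 0.2, -0.3]
grip_width: 0.0425
```

Run:
```python
from h import *
st()
f=snap("top","top10",(135,175,335,265),4)
f=snap("scene","scene10")
```

```text
t 15.35 ramp xyz mm [-337.7    1.7  187.5] rpy [-1.800e+02  1.000e-01  1.037e+02] F [-0.4  0.2 -0.3] w 0.0425 q [ 0.07  0.59  0.33  1.65 -0.23  0.93  0.73]
```

View pics/top10.png

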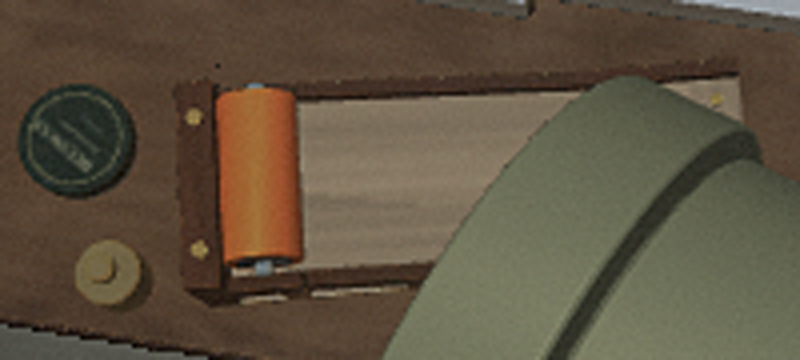

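View pics/scene10.png

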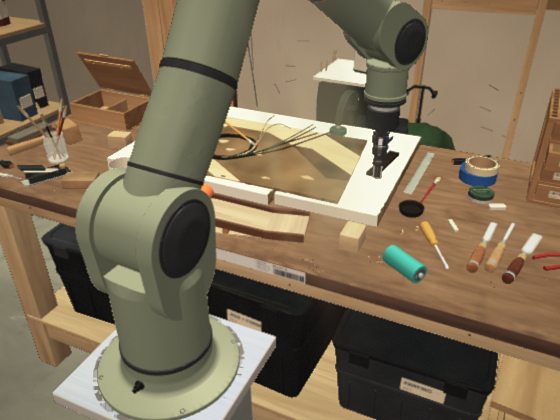

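The roller lies against the stop face (crop x 217) with axle ends at (257,86) and (263,268). The tin (77,140), the weight (107,270) and the block are where they started.

Run:
```python
from h import *
f=bot.grab_frame("top")
o=np.array([135,175]);c=lambda p:(np.array(p,float)+.5)/4-.5+o
for p in [[257,86],[263,268]]:
    d=onz(f,c(p),.062)[0]-O; print((d@U*1e3).round(1),(d@V*1e3).round(1))
st(); bot.job_done()
```

```text
130.1 -58.7
131.8 52.4
t 15.5 ramp xyz mm [-3.339e+02  1.000e-01  1.876e+02] rpy [-180.   -0.  104.] F [-0.4 -0.3  0.8] w 0.0425 q [ 0.06  0.59  0.33  1.66 -0.23  0.93  0.73]
the job is handed in; nothing more can be done
```

The orange roller is resting square against the stop block at the top of the ramp, and the job was handed in at 15.5 s. I pushed it from behind with both half-open fingertips, at about 25–30 mm/s up the slope and slower over the crest. I then touched it lightly against the stop (about 4 N) and backed the arm clear.

- **Position:** the last top view puts the axle ends at ramp x = 130.1 and 131.8 mm, against a target of 131. That is square to within about 1°, which is as fine as I can measure from the pictures.
- **Over the crest:** the roller left the fingertips and rolled the last few millimetres of the falling seat by itself, coming to rest against the stop. It did not run back.
- **Surroundings:** the weight, the tin and the pale block look unmoved in the pictures. No wrist force I read was above about 5 N.
- **Disagreement:** the axle ends' sideways readings (-58.7 and +52.4 mm) put the roller about 3 mm off the ramp's centreline. It read about the same at the start, and this is close to the camera's 2 mm accuracy.

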